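# Reset the tripped breaker and re-energise its channel

### The arm

A 6-joint arm with a two-finger parallel gripper is mounted at the origin on a cart in front of the work surface, level with it; the furniture and walls round the work are solid. World frame = base frame: x ahead of the robot, y to its left, z up, the work surface at z = 0. Lengths are in m, angles in rad, forces in N, time in s.
With the tool pointing down it reaches from about 0.35 to 0.775 m from the base axis. Payload 7.3 kg.
Tool frame: the origin (TCP) lies midway between the tips of the shut fingers; the grasp point (between the pads) lies 19 mm behind it (robot.grip_depth is the z of the grasp point in the tool frame, in m); z points along the fingers, y is the line along which they close (so a half turn about z gives the same grasp; the last joint's range is limited). The gripper opens to 92 mm and grips with 3 to 60 N. Pads are 19 mm wide; open, the fingers measure 130 mm over their backs; the gripper's body (75 mm by 190 mm) begins 47 mm behind the grasp point.
Start: joints at [1.093, 0.342, 1.524, -0, 1.275, -0.146], TCP at [0.171, 0.496, 0.227] pointing down, gripper open.
Joint ranges: [-2.53, 2.53], [-0.77, 2.02], [0.04, 2.7], [-1, 4.14], [0.28, 2.66], [-3.11, 3.11]. Speed limits (rad/s): [2.57, 2.57, 3.14, 3.14, 3.14, 3.14].

### API

Orientations are given as [roll, pitch, yaw] about the fixed x, y, z axes, in that order (R = Rz(yaw) Ry(pitch) Rx(roll)).
In Python, from cell import robot, viewer gives the robot as it stands.
- The arm moves only by the tool step_arm, never from a script. Its argument "increments" is a list of rows, each an object with "delta_pos": the shift along the tool's x, y, z in cm, a list of three; "dr": the turn, a rotation vector about the tool's x, y, z in degrees, a list of three; "fingers": the closure, from -1 (fully open) to 1 (shut), so that 0 is half open. In form: [{"delta_pos": [tx, ty, tz], "dr": [wx, wy, wz], "fingers": fingers}, ...]. A call has exactly 5 rows; each row is the pose to reach, as a shift and turn from the pose commanded when the call began, along the tool's axes at that moment; what a row does not reach only later rows make up. A row lasts 1/8 s, in which the tool goes at most 62.5 mm and 10.7 degrees, less where a joint would pass 70% of its speed; a pose out of reach is approached as far as the arm can. A call with a gripper value outside its range is refused whole. The fingers move at their own pace and stop on an object; "newtons" is the grip in N (left out, the last holds). Time passes only in rows, so rows that repeat a pose let the fingers close, or fill a call up. It gives the time, the measured TCP pose, the force, the opening and the grip force at its end, in the units of the state.
- robot.observe(): the state, without advancing time (a new reading comes with each control period).
- viewer.read_camera(name): name is "scene" or "top"; returns the picture (420x560x3 uint8, red, green, blue); there is no depth.
- viewer.camera_params(name): a dict with "K" (3x3 intrinsics, pixels), "T" (4x4, takes a point from camera to world coordinates). Camera axes: x right, y down, z forward; pixel columns grow to the right and rows downward; lengths in m; the calibration is good to about 2 mm. A picture is of the moment at which its call begins. camera_params takes no time and is no camera call.
- robot.hand_in(): hands the job in; it is judged then, once.
The state is a dict: "time": time; "qpos": joint angles; "qvel": joint speeds; "joint_efforts": joint torques, N m; "tool_pos": TCP position; "tool_rot": TCP orientation; "contact_force": force on the tool from outside, world axes, zero at the start; "torque": the same for the moment, N m; "opening": finger opening in m; "grip_force": force on a finger pad.
Only numpy, scipy, OpenCV 4.12 (cv2) and the standard library are available. Lean on these libraries where they do the work, as an engineer would, in place of code of your own. Each camera call takes 0.05 s, during which the arm holds its last target. There are 200 camera calls.

### The job

An overload has tripped all three breakers of the grey power console that feeds the heating mantle, and only one of them has cooled enough to be reset. Feel for it with the closed fingertips: press the red buttons slowly and square to the panel, letting go of any that stays soft so that it comes back out, until you find the one that stiffens, snaps over and stays in; never press a button harder than about 15 N. Then let go and flip on the toggle switch below that button, leaving the other two channels off and the things around undisturbed.

Things in the scene. Friction and masses are not known exactly. Their poses are not given: they have to be found in the camera images.
- console: light grey bench power console, 195 mm deep (x), 204 wide (y), 212 tall, fixed; origin under its centre, x away from its front. Three channels 60 mm apart across its sloped dark panel (left y = +60, middle 0, right -60 mm): on each a red button 78 mm up the slope and, below it, a steel toggle switch 32 mm up the slope, both measured from point panel
- panel (a point): middle of the front (lower) edge of the dark panel: x axis straight up the slope, y axis = console y, z axis = outward normal of the panel. The panel slopes 35 degrees from level, so a tool square to it leans 35 degrees from vertical, its body towards the console's front
- head_lip (a point): middle of the lower front edge of the console's head, which juts forward over the panel: 72 mm off the panel, 128 mm up its slope, 204 mm wide; the head's front with three dark displays rises from here 40 mm higher, leaning 11 mm back. It keeps an upright tool off the buttons
- button_left (a joint): travel of the left (console +y) red button, m: 0 = out (all start so), grows as it is pressed along the panel normal. Any of the three may be the good one. Good: climbs from 1 N to about 7.5 N at 2.5 mm, then weakens, at 6 mm snaps over, runs in by itself to 8.5 to 9 mm and stays. Hot: stays soft (1 to 2.5 N), has a firm end stop at 3 mm, comes back out when released
- button_mid (a joint): travel of the middle red button, m: 0 = out (all start so), grows as it is pressed along the panel normal. Any of the three may be the good one. Good: climbs from 1 N to about 7.5 N at 2.5 mm, then weakens, at 6 mm snaps over, runs in by itself to 8.5 to 9 mm and stays. Hot: stays soft (1 to 2.5 N), has a firm end stop at 3 mm, comes back out when released
- button_right (a joint): travel of the right (console -y) red button, m: 0 = out (all start so), grows as it is pressed along the panel normal. Any of the three may be the good one. Good: climbs from 1 N to about 7.5 N at 2.5 mm, then weakens, at 6 mm snaps over, runs in by itself to 8.5 to 9 mm and stays. Hot: stays soft (1 to 2.5 N), has a firm end stop at 3 mm, comes back out when released
- button_left_top (a point): centre of the flat top of the left (console +y) red button, 27 mm across, standing 16 mm out of the panel when out; moves with it; axes as point panel
- button_mid_top (a point): centre of the flat top of the middle red button, 27 mm across, standing 16 mm out of the panel when out; moves with it; axes as point panel
- button_right_top (a point): centre of the flat top of the right (console -y) red button, 27 mm across, standing 16 mm out of the panel when out; moves with it; axes as point panel
- switch_left (a joint): angle of the left (console +y) toggle switch, rad, about the console's y axis: 0 = off (leaning 24 degrees from the panel normal towards the front edge), 0.84 = on (leaning as far up the slope). Pivot on the panel surface. Over-centre: jumps home once past the middle and stays; about 3 N at the tip starts it
- switch_mid (a joint): angle of the middle toggle switch, rad, about the console's y axis: 0 = off (leaning 24 degrees from the panel normal towards the front edge), 0.84 = on (leaning as far up the slope). Pivot on the panel surface. Over-centre: jumps home once past the middle and stays; about 3 N at the tip starts it
- switch_right (a joint): angle of the right (console -y) toggle switch, rad, about the console's y axis: 0 = off (leaning 24 degrees from the panel normal towards the front edge), 0.84 = on (leaning as far up the slope). Pivot on the panel surface. Over-centre: jumps home once past the middle and stays; about 3 N at the tip starts it
- switch_left_tip (a point): point on the axis of the left (console +y) bat-shaped toggle, 47 mm from its pivot, 5 mm inside its rounded end; the bat is 8 mm thick at the foot, 13 mm at the end; turns with it (at joint 0 its axes are as point panel)
- switch_mid_tip (a point): point on the axis of the middle bat-shaped toggle, 47 mm from its pivot, 5 mm inside its rounded end; the bat is 8 mm thick at the foot, 13 mm at the end; turns with it (at joint 0 its axes are as point panel)
- switch_right_tip (a point): point on the axis of the right (console -y) bat-shaped toggle, 47 mm from its pivot, 5 mm inside its rounded end; the bat is 8 mm thick at the foot, 13 mm at the end; turns with it (at joint 0 its axes are as point panel)
- beaker: empty glass beaker, 74 mm across, 95 mm tall; bystander, origin under its centre
- slidebox: blue slide box, 98x115x34 mm; bystander
- lab_timer: small white lab timer lying flat, 62x68x19 mm; bystander
- cup: small glass beaker, 56 mm across, 71 mm tall; bystander

How it is judged:
On the way, in this order (a step that is already met when the one before it is completed fails the run):
1. one breaker has snapped over: its button stays in, untouched, with all switches still off (((value of joint button_left above 0.0075 m and contact force between the fingers and button_left below 0.5 N) or (value of joint button_mid above 0.0075 m and contact force between the fingers and button_mid below 0.5 N) or (value of joint button_right above 0.0075 m and contact force between the fingers and button_right below 0.5 N)) and value of joint each of switch_left, switch_mid, switch_right below 0.2 rad), for 0.2 s.
2. the switch of that same channel is on (((value of joint button_left above 0.0075 m and value of joint switch_left above 0.65 rad) or (value of joint button_mid above 0.0075 m and value of joint switch_mid above 0.65 rad) or (value of joint button_right above 0.0075 m and value of joint switch_right above 0.65 rad))), for 0.2 s.
At the end, for the whole second after the job is handed in: One button is in and stays in (more than 7.5 mm), the switch below it is on (more than 0.65 rad), the other two buttons are out (less than 1.5 mm) and the other two switches off (less than 0.2 rad) (((value of joint button_left above 0.0075 m and value of joint switch_left above 0.65 rad and value of joint each of button_mid, button_right below 0.0015 m and value of joint each of switch_mid, switch_right below 0.2 rad) or (value of joint button_mid above 0.0075 m and value of joint switch_mid above 0.65 rad and value of joint each of button_left, button_right below 0.0015 m and value of joint each of switch_left, switch_right below 0.2 rad) or (value of joint button_right above 0.0075 m and value of joint switch_right above 0.65 rad and value of joint each of button_left, button_mid below 0.0015 m and value of joint each of switch_left, switch_mid below 0.2 rad))); the robot touches nothing.
It fails at once if a button is pressed harder than 17 N (contact force between the fingers and button_left above 17 N or contact force between the fingers and button_mid above 17 N or contact force between the fingers and button_right above 17 N).
It fails at once if a switch is thrown on a channel whose breaker is not in ((value of joint switch_left above 0.5 rad and value of joint button_left below 0.0075 m) or (value of joint switch_mid above 0.5 rad and value of joint button_mid below 0.0075 m) or (value of joint switch_right above 0.5 rad and value of joint button_right below 0.0075 m)).
It fails at once if a bystander is shifted by more than 30 mm (distance of any of beaker, slidebox, lab_timer, cup from where it was at the start of the episode above 0.03 m).
It also fails if it takes over 61 s, if anything falls off the work surface, if the arm or the gripper's body presses on something with over 40 N, if the wrist force passes 120 N, or if a joint passes its speed limit or range.

## Working session

There is one attempt and no reset: what is moved stays moved. The work goes in short steps, Python scripts to look and compute and a tool call to move; the robot and the scene stay as the last step left them, time stands still between calls to the robot, and variables do not carry over. Pictures are saved under pics/ and viewed, at most 10 in all, crops included, and the job is handed in when it is done.

Besides the shell and the picture viewer there is one more tool, called after "Call:" as name(argument=value, ...), one argument or row to a line, values as JSON. step_arm: Moves the arm, as the interface text tells. Its arguments: {"type":"object","properties":{"increments":{"type":"array"},"newtons":{"type":"number"}},"required":["increments"]}

```bash
mkdir -p pics
python3 - <<'E'
from cell import robot, viewer
import cv2
for n in("scene","top"):
    im=viewer.read_camera(n); cv2.imwrite(f"pics/{n}0.png",cv2.cvtColor(im,cv2.COLOR_RGB2BGR))
    p=viewer.camera_params(n); print(n,p["K"],p["T"])
print(robot.observe())
E
```

```text
scene [[384.21016399   0.         279.19085902]
 [  0.         384.21016399 214.14271793]
 [  0.           0.           1.        ]] [[ 5.75816341e-01 -5.39260741e-01  6.14518832e-01 -7.26833918e-02]
 [-8.17579069e-01 -3.79874843e-01  4.32734987e-01 -1.79789093e-01]
 [ 8.32547037e-05 -7.51593611e-01 -6.59626437e-01  7.43492607e-01]
 [ 0.00000000e+00  0.00000000e+00  0.00000000e+00  1.00000000e+00]]
top [[506.10468549   0.         279.25523608]
 [  0.         506.10468549 214.49006573]
 [  0.           0.           1.        ]] [[-0.00126086 -0.98367107  0.1799712   0.27255942]
 [-0.99997079  0.00259699  0.00718872  0.22361716]
 [-0.00753872 -0.17995688 -0.98364561  1.20345928]
 [ 0.          0.          0.          1.        ]]
{'time': 0.1, 'qpos': array([ 1.09301541e+00,  3.42631039e-01,  1.52489659e+00, -2.23402064e-05,
        1.27541092e+00, -1.45990316e-01]), 'qvel': array([-8.27210168e-05, -8.12626187e-04, -2.15307027e-03,  1.77177689e-03,
        2.33696985e-04,  1.34318841e-05]), 'joint_efforts': array([ 2.14722793e-03, -4.32002234e+01, -2.44695926e+01,  7.18816649e-02,
        5.25213126e-02, -4.85421674e-05]), 'tool_pos': array([0.17082672, 0.49605369, 0.22613458]), 'tool_rot': array([-3.14025796e+00, -1.74655050e-04,  2.80980846e+00]), 'contact_force': array([-0.24553933, -0.49859738, -0.17325845]), 'torque': array([-0.0511437 , -0.00805119,  0.01296937]), 'grip_force': 0.0, 'opening': 0.09138776989412989}
```

View pics/scene0.png

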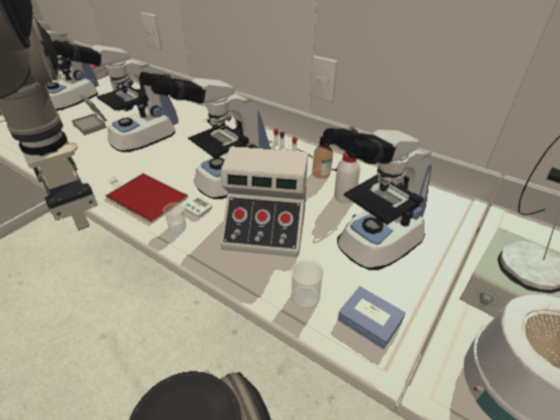

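View pics/top0.png

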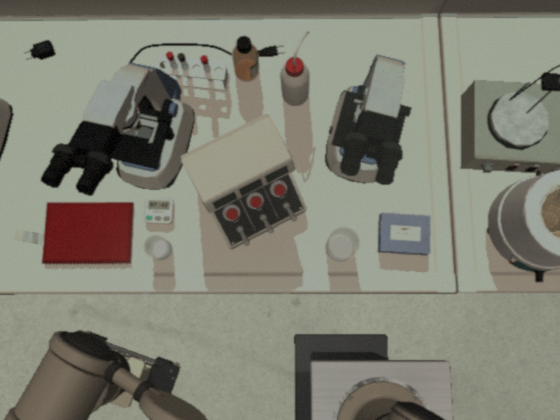

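The scene view shows the console centred near (265,200), with buttons near (240,215), (262,217) and (286,219). In the top view the buttons are near (232,214), (256,202) and (279,190), the cup is at (158,247) and the beaker at (342,244). I'll enlarge both.

Run:
```python
import cv2
a=cv2.imread("pics/scene0.png")[140:260,210:320]; b=cv2.imread("pics/top0.png")[110:255,170:315]
cv2.imwrite("pics/c1.png",cv2.resize(a,None,fx=5,fy=5,interpolation=cv2.INTER_CUBIC))
cv2.imwrite("pics/c2.png",cv2.resize(b,None,fx=4,fy=4,interpolation=cv2.INTER_CUBIC))
```

```text
(no output)
```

View pics/c1.png

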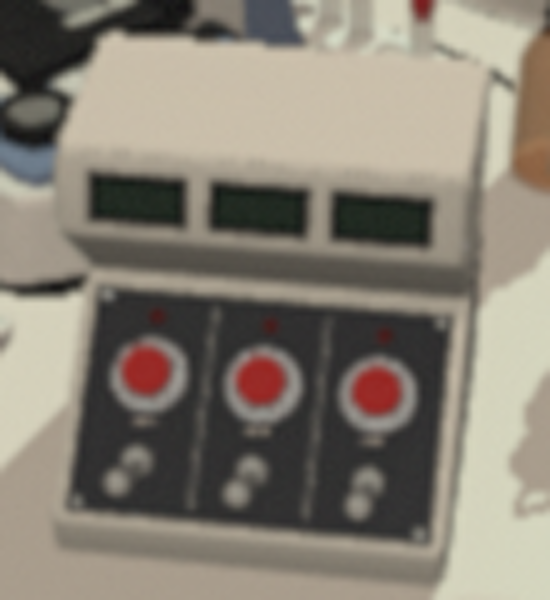

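View pics/c2.png

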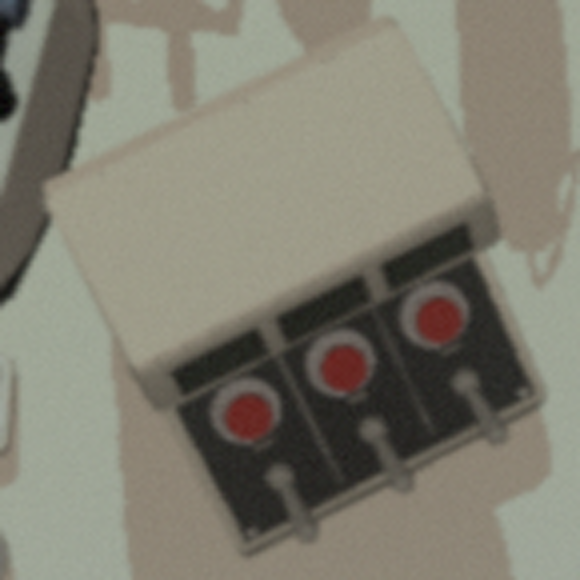

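The crops give these pixels:

| Crop | Feature | Left | Middle | Right |
|---|---|---|---|---|
| Scene | Button tops | (146,371) | (262,381) | (377,391) |
| Scene | Toggle ends | (117,483) | (236,494) | (358,506) |
| Top | Button tops | (249,416) | (344,369) | (439,320) |
| Top | Toggle ends | (308,534) | (403,485) | (498,435) |

I'll fit the panel pose to these.

```bash
cat > h.py <<'E'
import numpy as np
from cell import robot, viewer
from scipy.spatial.transform import Rotation as R
from scipy.optimize import least_squares
s=np.deg2rad(24)
B=np.array([[.078,y,.016] for y in(.06,0,-.06)]); T=np.array([[.032-.047*np.sin(s),y,.047*np.cos(s)] for y in(.06,0,-.06)])
def Rp(yaw): return (R.from_euler('z',yaw)*R.from_euler('y',-35,degrees=True)).as_matrix()
def proj(n,P):
    c=viewer.camera_params(n); q=(P-c["T"][:3,3])@c["T"][:3,:3]; q=q@c["K"].T; return q[:,:2]/q[:,2:]
E
python3 - <<'E'
from h import *
M=np.vstack([B,T])
sc=(np.array([(146,371),(262,381),(377,391),(117,483),(236,494),(358,506)])+.5)/5-.5+[210,140]
tp=(np.array([(249,416),(344,369),(439,320),(308,534),(403,485),(498,435)])+.5)/4-.5+[170,110]
def f(p):
    P=M@Rp(p[3]).T+p[:3]
    return np.r_[(proj("scene",P)-sc).ravel(),(proj("top",P)-tp).ravel()]
r=least_squares(f,[.45,.25,.05,-.4]); print(r.x,np.rad2deg(r.x[3])); print(f(r.x).reshape(-1,2).round(2))
np.save("p.npy",r.x)
p=r.x
print(B@Rp(p[3]).T+p[:3], T@Rp(p[3]).T+p[:3])
E
```

```text
[0.45632798 0.25827602 0.03193251 0.47629767] 27.289846497629057
[[-0.45 -0.25]
 [-0.76 -0.14]
 [-0.59 -0.01]
 [-0.22  0.11]
 [-0.17  0.26]
 [-0.41  0.24]
 [ 0.52  0.49]
 [ 0.66  0.15]
 [ 0.61  0.4 ]
 [ 0.05 -1.05]
 [ 0.05 -0.97]
 [-0.13 -0.54]]
[[0.47744504 0.33668507 0.0897779 ]
 [0.50495457 0.28336316 0.0897779 ]
 [0.53246409 0.23004125 0.0897779 ]] [[0.41631091 0.30514511 0.07449374]
 [0.44382044 0.2518232  0.07449374]
 [0.47132996 0.19850129 0.07449374]]
```

```bash
cat >> h.py <<'E'
def go(u,v,w):
    p=np.load("p.npy"); A=Rp(p[3]); G=A@np.diag([-1,1,-1]); X=p[:3]+A@[u,v,w]
    o=robot.observe(); C=R.from_euler('xyz',o["tool_rot"]).as_matrix(); x=o["tool_pos"]
    print("d cm",(C.T@(X-x)*100).round(2),"dr",R.from_matrix(C.T@G).as_rotvec(degrees=True).round(2),
     "at panel mm",(A.T@(x-p[:3])*1000).round(2),"F panel",(A.T@o["contact_force"]).round(2),"t",o["time"],"open",o["opening"])
E
python3 -c "
from h import *
go(.078,.06,.116)"
```

```text
d cm [-30.22  -9.22   5.45] dr [-14.2  -33.09 -44.8 ] at panel mm [ -7.15 342.21 242.08] F panel [-0.47 -0.33  0.11] t 0.1 open 0.09138776989412989
```

Call:
step_arm(
  increments=[
    {"delta_pos": [-3, -1, 0], "dr": [-2.4, -5.5, -7.5], "fingers": 1},
    {"delta_pos": [-8, -2.4, 0], "dr": [-4.7, -11, -15], "fingers": 1},
    {"delta_pos": [-13, -4, 0.5], "dr": [-7, -16.5, -22.4], "fingers": 1},
    {"delta_pos": [-18, -5.5, 1], "dr": [-9.5, -22, -29.9], "fingers": 1},
    {"delta_pos": [-23, -7, 2], "dr": [-11.8, -27.6, -37.3], "fingers": 1},
  ],
)

```text
time: 0.72
tool_pos: [0.3666, 0.3547, 0.2071]
tool_rot: [3.103, 0.518, -2.812]
contact_force: [0.1, 0.2, -0.7]
opening: 0.0466
grip_force: 0.0
```

```bash
python3 -c "
from h import *
go(.078,.06,.116)"
```

```text
d cm [-1.93 -6.33  4.93] dr [-2.28 -5.19 -7.2 ] at panel mm [ 71.33 126.83 163.89] F panel [-0.3   0.1  -0.65] t 0.725 open 0.046619441054470905
```

Call:
step_arm(
  increments=[
    {"delta_pos": [-0.6, -2, 1.6], "dr": [-1, -2.5, -3.5], "fingers": 1},
    {"delta_pos": [-1.3, -4.2, 3.3], "dr": [-2.3, -5.2, -7.2], "fingers": 1},
    {"delta_pos": [-1.9, -6.3, 4.9], "dr": [-2.3, -5.2, -7.2], "fingers": 1},
    {"delta_pos": [-1.9, -6.3, 4.9], "dr": [-2.3, -5.2, -7.2], "fingers": 1},
    {"delta_pos": [-1.9, -6.3, 4.9], "dr": [-2.3, -5.2, -7.2], "fingers": 1},
  ],
)

```text
time: 1.35
tool_pos: [0.4252, 0.312, 0.18]
tool_rot: [3.14, 0.594, -2.672]
contact_force: [-0.3, -0.7, -0.7]
opening: 0.0008
grip_force: 0.0
```

Run:
```python
from h import *
go(.078,.06,.036)
import cv2
im=[cv2.cvtColor(viewer.read_camera(n),cv2.COLOR_RGB2BGR) for n in("scene","top")]
a=cv2.resize(im[0][120:270,200:330],None,fx=3,fy=3,interpolation=cv2.INTER_CUBIC);b=cv2.resize(im[1][120:270,170:300],None,fx=3,fy=3,interpolation=cv2.INTER_CUBIC)
cv2.imwrite("pics/m1.png",np.hstack([a,b]))
```

```text
d cm [ 0.29 -0.19  8.71] dr [-0.13 -0.99 -0.33] at panel mm [ 82.41  62.03 123.  ] F panel [-0.82 -0.46 -0.25] t 1.35 open 0.0008427746629539734
```

View pics/m1.png

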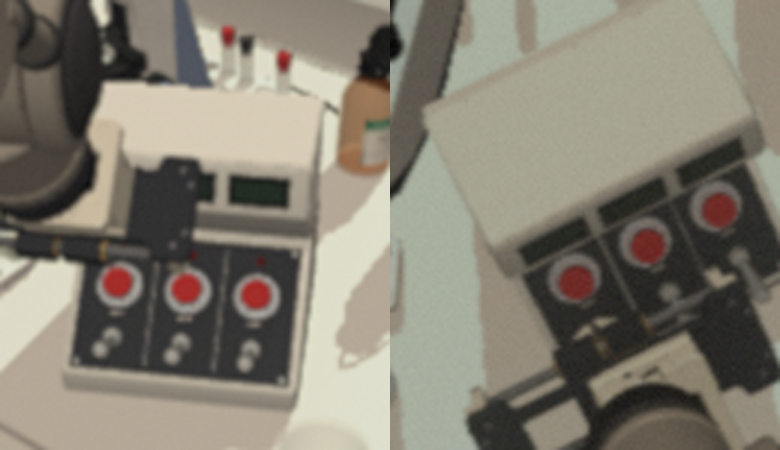

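The tool sits above and in front of the left button, clear of the head, and everything else is untouched. I'll close in.

Call:
step_arm(
  increments=[
    {"delta_pos": [0.2, -0.1, 2.5], "dr": [0, -0.9, -0.3], "fingers": 1},
    {"delta_pos": [0.3, -0.2, 5], "dr": [0, -0.9, -0.3], "fingers": 1},
    {"delta_pos": [0.3, -0.2, 7], "dr": [0, -0.9, -0.3], "fingers": 1},
    {"delta_pos": [0.3, -0.2, 8], "dr": [0, -0.9, -0.3], "fingers": 1},
    {"delta_pos": [0.3, -0.2, 8], "dr": [0, -0.9, -0.3], "fingers": 1},
  ],
)

```text
time: 2.08
tool_pos: [0.4708, 0.3378, 0.1448]
tool_rot: [-3.134, 0.554, -2.665]
contact_force: [0.4, -1.3, 0.3]
opening: 0.0003
grip_force: 0.0
```

Run:
```python
from h import *
go(.078,.06,.016)
P=robot.observe()["tool_pos"][None]
print(proj("scene",P),proj("top",P))
import cv2
im=[cv2.cvtColor(viewer.read_camera(n),cv2.COLOR_RGB2BGR) for n in("scene","top")]
a=cv2.resize(im[0][150:250,210:310],None,fx=4,fy=4,interpolation=cv2.INTER_CUBIC);b=cv2.resize(im[1][150:250,190:290],None,fx=4,fy=4,interpolation=cv2.INTER_CUBIC)
cv2.imwrite("pics/m2.png",np.hstack([a,b]))
go(.078,.06,.016)
```

```text
d cm [ 2.44 -0.36  4.96] dr [-0.45 -3.23  0.02] at panel mm [105.13  63.98  64.12] F panel [-0.02 -1.35  0.39] t 2.075 open 0.00027618218541340797
[[234.7526235  198.13773642]] [[229.29541808 212.50666151]]
d cm [ 2.44 -0.34  5.01] dr [-0.46 -3.2   0.01] at panel mm [105.14  63.78  64.66] F panel [0.59 0.16 0.04] t 2.175 open 0.0008150603207484986
```

View pics/m2.png

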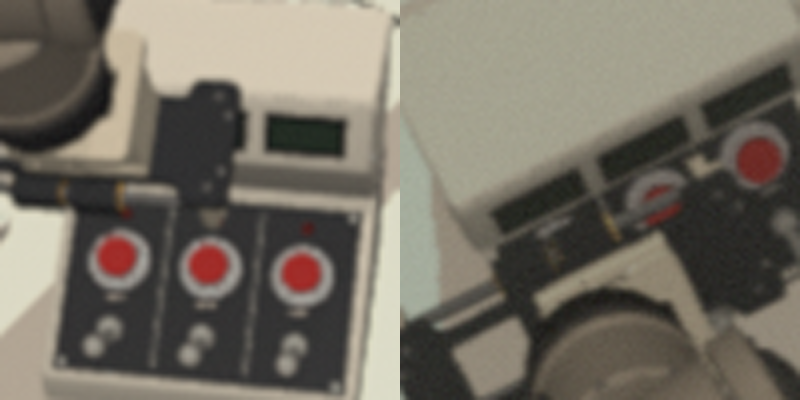

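Run:
```python
from h import *
o=robot.observe();print(o["qpos"].round(3),o["qvel"].round(3),o["tool_pos"],o["tool_rot"],o["joint_efforts"].round(1))
```

```text
[ 0.501  0.315  1.99  -0.076  0.283 -1.476] [-0.006 -0.008  0.002  0.    -0.002 -0.002] [0.47066725 0.33743823 0.14520061] [-3.13363614  0.55501267 -2.66531452] [  0.  -36.8 -20.1  -0.1  -2.4  -0. ]
```

Joint 5 is at its lower limit (0.28), so the forearm is nearly in line with the tool and the exact 35° pose is out of reach here. I'll back off, gather poses for a kinematic model, and pick a lean that can be reached.

Call:
step_arm(
  increments=[
    {"delta_pos": [0, 0, -2], "dr": [0, 2, 0], "fingers": 1},
    {"delta_pos": [0, 0, -4], "dr": [0, 4, 0], "fingers": 1},
    {"delta_pos": [0, 0, -6], "dr": [0, 8, 0], "fingers": 1},
    {"delta_pos": [0, 0, -6], "dr": [0, 8, 0], "fingers": 1},
    {"delta_pos": [0, 0, -6], "dr": [0, 8, 0], "fingers": 1},
  ],
)

```text
time: 2.8
tool_pos: [0.4425, 0.323, 0.1954]
tool_rot: [-3.134, 0.416, -2.667]
contact_force: [0.3, 0.1, -0.3]
opening: 0.0002
grip_force: 0.0
```

```bash
cat > k.py <<'E'
from h import *
import json
def fk(q,L):
    # L: h, r0, a, e(elbow offset), b, c
    z=np.array([0,0,1.]);x=np.array([1.,0,0])
    Ra=R.from_euler('z',q[0]); Rb=Ra*R.from_euler('y',q[1]); Rc=Rb*R.from_euler('y',q[2]); Rd=Rc*R.from_euler('z',q[3])*R.from_euler('y',q[4])
    Re=Rd*R.from_euler('z',SG*q[5]+OFF)
    return z*L[0]+Ra.apply(x*L[1])+Rb.apply(z*L[2])+Rc.apply(x*L[3]+z*L[4])+Rd.apply(z*L[5]), Re
SG,OFF=1,0
E
python3 - <<'E'
import k; from k import *
o=robot.observe()
D=[([1.09301541,.342631039,1.52489659,0,1.27541092,-.145990316],[0.17082672,0.49605369,0.22613458],[-3.14025796,0,2.80980846]),
([.501,.315,1.99,-.076,.283,-1.476],[0.47066725,0.33743823,0.14520061],[-3.13363614,0.55501267,-2.66531452]),
(o["qpos"].tolist(),o["tool_pos"].tolist(),o["tool_rot"].tolist())]
json.dump(D,open("D.json","w")); print(D[2])
for q,p,r in D:
    _,Re=fk(q,[0]*6)
    for s in(1,-1):
        # residual rotation about tool z
        k.SG,k.OFF=s,0
        print(s,(fk(q,[0]*6)[1].inv()*R.from_euler('xyz',r)).as_rotvec().round(3))
go(.078,.06,.016)
E
```

```text
([0.5014743211565392, 0.21881406016112936, 1.8775514828941005, -0.031127954212690913, 0.6300353016848999, -1.5209443010869592], [0.44245636807670524, 0.32303874870567867, 0.19538028203467242], [-3.134153177365292, 0.41574079707166556, -2.6671116386210927])
1 [ 0.    -0.     1.571]
-1 [ 0.    -0.     1.279]
1 [ 0.   -0.    1.57]
-1 [-0.    -0.    -1.382]
1 [-0.    -0.     1.571]
-1 [-0.     0.    -1.471]
d cm [ 0.85 -0.3  11.17] dr [ -0.48 -11.18  -0.05] at panel mm [107.97  63.91 123.93] F panel [ 0.05 -0.05 -0.42] t 2.8 open 0.00019464076735740195
```

```bash
sed -i 's/SG,OFF=1,0/SG,OFF=1,np.pi\/2/' k.py
python3 - <<'E'
from k import *
D=json.load(open("D.json"))
def f(L,full=True):
    return np.concatenate([fk(q,L)[0]-p for q,p,_ in D])
for m in ([1,0,1,0,1,1],[1,1,1,0,1,1],[1,0,1,1,1,1],[1]*6):
    m=np.array(m,bool)
    def g(x): L=np.zeros(6); L[m]=x; return f(L)
    r=least_squares(g,np.array([.3,.01,.4,.01,.4,.2])[m]); print(m*1,r.x.round(4),(1000*g(r.x)).round(1))
E
```

```text
[1 0 1 0 1 1] [0.1043 0.5342 0.3593 0.2723] [ 69.5 -31.9   4.   36.9 -66.1  -5.1  30.5 -69.4   1.1]
[1 1 1 0 1 1] [0.1995 0.1416 0.3364 0.2835 0.2104] [ 70.8 -29.5  -3.1  28.8 -69.    5.3  37.1 -64.5  -2.2]
[1 0 1 1 1 1] [ 0.0469  0.541  -0.0305  0.3468  0.2519] [ 69.2 -32.5   6.2  38.9 -64.5  -7.8  28.3 -70.2   1.6]
[1 1 1 1 1 1] [-2.346   3.1525 -3.3352 -2.4263 -2.3247 -2.7304] [ 69.2 -32.5  16.9  12.1  -7.1  17.3   1.  -22.9 -34.2]
```

```bash
sed -i 's/Ra.apply(x\*L\[1\])/Ra.apply([L[1],L[6] if len(L)>6 else 0,0])/' k.py
python3 - <<'E'
from k import *
D=json.load(open("D.json"))
for m in ([1,0,1,0,1,1,1],[1,1,1,0,1,1,1],[1,0,1,1,1,1,1],[1]*7):
    m=np.array(m,bool)
    def g(x): L=np.zeros(7); L[m]=x; return np.concatenate([fk(q,L)[0]-p for q,p,_ in D])
    r=least_squares(g,np.array([.3,.01,.4,.01,.4,.3,.07])[m]); print(m*1,r.x.round(4),(1000*g(r.x)).round(1))
E
```

```text
[1 0 1 0 1 1 1] [0.1346 0.5172 0.3603 0.2869 0.0761] [-0.2 -1.2  3.3  3.3  1.9 -4.1 -3.3 -1.5  0.8]
[1 1 1 0 1 1 1] [0.1745 0.0596 0.434  0.3283 0.2608 0.0757] [ 0.6 -0.3  0.3  0.   0.3  0.2 -0.3  0.2 -0.6]
[1 0 1 1 1 1 1] [0.2236 0.5067 0.0472 0.3796 0.3186 0.0765] [-0.1  0.  -0.   0.1 -0.2 -0.1 -0.   0.1  0.1]
[1 1 1 1 1 1 1] [0.2171 0.0083 0.4965 0.0408 0.3725 0.3107 0.0764] [ 0.  -0.   0.   0.1 -0.1  0.  -0.1  0.1 -0. ]
```

```bash
cat >> k.py <<'E'
L=[.2236,0,.5067,.0472,.3796,.3186,.0765]
lo=np.array([-2.53,-.77,.04,-1,.28,-3.11]);hi=np.array([2.53,2.02,2.7,4.14,2.66,3.11])
def ori(ax,ay):  # ax: lean about tool x, ay: about tool y (positive = less tilt), deg
    p=np.load("p.npy"); return R.from_matrix(Rp(p[3])@np.diag([-1,1,-1]))*R.from_rotvec([0,ay,0],degrees=True)*R.from_rotvec([ax,0,0],degrees=True)
def ik(X,G,q0):
    def g(q):
        x,r=fk(q,L); return np.r_[(x-X)*10,(r.inv()*G).as_rotvec()]
    s=least_squares(g,q0,bounds=(lo+.005,hi-.005)); return s.x,np.abs(s.fun).max()
def P(u,v,w): p=np.load("p.npy"); return p[:3]+Rp(p[3])@[u,v,w]
E
python3 - <<'E'
from k import *
q0=robot.observe()["qpos"]
for v in(.06,0,-.06):
  for ax,ay in((0,0),(0,4),(0,6),(0,8),(0,12),(6,0),(10,0),(14,0),(-6,0),(-10,0),(-14,0),(8,4),(-8,4)):
    o=[]
    for u,w in((.078,.016),(.078,.007),(.078,.04),(-.013,.03),(.025,.03)):
        q,e=ik(P(u,v,w),ori(ax,ay),q0); o.append("%.3f/%.2f/%.2f"%(e,q[4],q[3]))
    print(v,ax,ay,o)
E
```

```text
0.06 0 0 ['0.138/0.29/-0.11', '0.146/0.29/-0.12', '0.118/0.29/-0.09', '0.172/0.29/-0.99', '0.172/0.29/-0.55']
0.06 0 4 ['0.072/0.29/-0.04', '0.080/0.29/-0.05', '0.051/0.29/-0.03', '0.183/0.29/-0.31', '0.136/0.29/-0.11']
0.06 0 6 ['0.039/0.29/-0.03', '0.046/0.29/-0.03', '0.017/0.29/-0.02', '0.158/0.29/-0.16', '0.103/0.29/-0.07']
0.06 0 8 ['0.005/0.29/-0.02', '0.012/0.29/-0.02', '0.000/0.31/-0.01', '0.127/0.29/-0.09', '0.070/0.29/-0.04']
0.06 0 12 ['0.000/0.40/-0.01', '0.000/0.38/-0.01', '0.000/0.43/-0.01', '0.061/0.29/-0.04', '0.003/0.29/-0.01']
0.06 6 0 ['0.062/0.29/-0.99', '0.064/0.29/-0.99', '0.054/0.29/-0.95', '0.169/0.29/-0.99', '0.114/0.29/-0.99']
0.06 10 0 ['0.052/0.29/-0.99', '0.059/0.29/-0.99', '0.032/0.29/-0.99', '0.170/0.29/-0.99', '0.115/0.29/-0.99']
0.06 14 0 ['0.069/0.37/-0.99', '0.075/0.37/-0.99', '0.052/0.39/-0.99', '0.177/0.33/-0.99', '0.126/0.35/-0.99']
0.06 -6 0 ['0.093/0.29/1.37', '0.095/0.29/1.41', '0.066/0.29/1.00', '0.133/0.29/1.38', '0.094/0.29/1.39']
0.06 -10 0 ['0.024/0.29/1.41', '0.026/0.29/1.41', '0.016/0.29/1.29', '0.133/0.29/1.38', '0.074/0.29/1.39']
0.06
[... 2375 characters left out ...]
-0.72', '0.216/0.29/-0.99', '0.157/0.29/-0.99']
-0.06 14 0 ['0.091/0.29/-0.99', '0.098/0.29/-0.99', '0.071/0.29/-0.99', '0.216/0.29/-0.99', '0.157/0.29/-0.99']
-0.06 -6 0 ['0.014/0.32/1.23', '0.020/0.31/1.24', '0.000/0.34/1.20', '0.137/0.29/1.18', '0.080/0.31/1.20']
-0.06 -10 0 ['0.020/0.42/1.20', '0.026/0.41/1.20', '0.002/0.44/1.18', '0.143/0.38/1.14', '0.086/0.40/1.16']
-0.06 -14 0 ['0.026/0.51/1.16', '0.032/0.51/1.17', '0.009/0.54/1.15', '0.148/0.47/1.09', '0.092/0.50/1.12']
-0.06 8 4 ['0.084/0.29/-0.29', '0.090/0.29/-0.30', '0.064/0.29/-0.24', '0.151/0.29/-0.99', '0.145/0.29/-0.42']
-0.06 -8 4 ['0.000/0.39/0.98', '0.000/0.38/1.01', '0.000/0.42/0.91', '0.074/0.34/1.15', '0.017/0.37/1.17']
```

```bash
cat >> k.py <<'E'
def mv(u,v,w,ax,ay):
    o=robot.observe(); C=R.from_euler('xyz',o["tool_rot"]); G=ori(ax,ay); q,e=ik(P(u,v,w),G,o["qpos"])
    A=Rp(np.load("p.npy")[3])
    print("d cm",C.inv().apply(P(u,v,w)-o["tool_pos"]).dot(100).round(2),"dr",(C.inv()*G).as_rotvec(degrees=True).round(2),"ikerr %.4f"%e,"q",q.round(2),
     "panel mm",(A.T@(o["tool_pos"]-P(0,0,0))*1000).round(1),"F",(A.T@o["contact_force"]).round(2),"t",o["time"])
E
python3 - <<'E'
from k import *
q0=robot.observe()["qpos"]
for v in(.06,0,-.06):
  for ax,ay in((0,8),(0,9),(0,10)):
    print(v,ay,["%.3f/%.2f/%.2f/%.2f"%(lambda r:(r[1],r[0][4],r[0][3],r[0][5]))(ik(P(.074,v,w),ori(ax,ay),q0)) for w in(.007,.017,.03)])
mv(.074,.06,.035,0,10)
mv(.074,.06,.080,0,10)
E
```

```text
0.06 8 ['0.018/0.29/-0.02/-1.54', '0.010/0.29/-0.02/-1.55', '0.000/0.29/-0.01/-1.55']
0.06 9 ['0.001/0.29/-0.01/-1.55', '0.000/0.30/-0.01/-1.55', '0.000/0.32/-0.01/-1.55']
0.06 10 ['0.000/0.31/-0.01/-1.55', '0.000/0.33/-0.01/-1.55', '0.000/0.35/-0.01/-1.55']
0 8 ['0.017/0.29/0.22/-1.90', '0.009/0.29/0.22/-1.90', '0.000/0.29/0.21/-1.90']
0 9 ['0.001/0.29/0.20/-1.88', '0.000/0.30/0.19/-1.87', '0.000/0.32/0.19/-1.87']
0 10 ['0.000/0.31/0.17/-1.85', '0.000/0.33/0.17/-1.85', '0.000/0.35/0.16/-1.84']
-0.06 8 ['0.000/0.29/0.44/-2.23', '0.000/0.30/0.42/-2.22', '0.000/0.32/0.40/-2.20']
-0.06 9 ['0.000/0.31/0.38/-2.17', '0.000/0.33/0.37/-2.16', '0.000/0.35/0.35/-2.15']
-0.06 10 ['0.000/0.34/0.34/-2.13', '0.000/0.35/0.33/-2.12', '0.000/0.37/0.31/-2.11']
d cm [ 1.61 -0.32  9.39] dr [-0.47 -1.18 -0.09] ikerr 0.0000 q [ 0.49  0.39  1.96 -0.01  0.36 -1.55] panel mm [108.   63.9 123.9] F [ 0.05 -0.05 -0.42] t 2.8
d cm [ 2.48 -0.35  4.97] dr [-0.47 -1.18 -0.09] ikerr 0.0000 q [ 0.49  0.29  1.98 -0.01  0.43 -1.55] panel mm [108.   63.9 123.9] F [ 0.05 -0.05 -0.42] t 2.8
```

Call:
step_arm(
  increments=[
    {"delta_pos": [1.5, -0.2, 2.5], "dr": [-0.3, -0.6, 0], "fingers": 1},
    {"delta_pos": [2.5, -0.3, 5], "dr": [-0.5, -1.2, -0.1], "fingers": 1},
    {"delta_pos": [2, -0.3, 7], "dr": [-0.5, -1.2, -0.1], "fingers": 1},
    {"delta_pos": [1.7, -0.3, 8.9], "dr": [-0.5, -1.2, -0.1], "fingers": 1},
    {"delta_pos": [1.7, -0.3, 8.9], "dr": [-0.5, -1.2, -0.1], "fingers": 1},
  ],
)

```text
time: 3.42
tool_pos: [0.4617, 0.3287, 0.1054]
tool_rot: [3.141, 0.433, -2.665]
contact_force: [-1.5, 0.5, 0.4]
opening: 0.001
grip_force: 0.0
```

Run:
```python
from k import *
mv(.074,.06,.022,0,10)
mv(.074,.06,.008,0,10)
```

```text
d cm [-0.45 -0.01  1.64] dr [ 0.03 -0.22  0.  ] ikerr 0.0000 q [ 0.48  0.42  1.95 -0.01  0.34 -1.55] panel mm [72.5 60.1 38.9] F [-0.67  1.07  0.93] t 3.425
d cm [-0.7  -0.01  3.02] dr [ 0.03 -0.22  0.  ] ikerr 0.0000 q [ 0.48  0.45  1.94 -0.01  0.31 -1.55] panel mm [72.5 60.1 38.9] F [-0.67  1.07  0.93] t 3.425
```

Call:
step_arm(
  increments=[
    {"delta_pos": [-0.15, 0, 0.6], "dr": [0, -0.2, 0], "fingers": 1},
    {"delta_pos": [-0.3, 0, 1.2], "dr": [0, -0.2, 0], "fingers": 1},
    {"delta_pos": [-0.45, 0, 1.6], "dr": [0, -0.2, 0], "fingers": 1},
    {"delta_pos": [-0.45, 0, 1.7], "dr": [0, -0.2, 0], "fingers": 1},
    {"delta_pos": [-0.45, 0, 1.7], "dr": [0, -0.2, 0], "fingers": 1},
  ],
)

```text
time: 4.05
tool_pos: [0.4727, 0.3345, 0.0943]
tool_rot: [3.141, 0.44, -2.665]
contact_force: [0.0, 0.1, -0.1]
opening: 0.0004
grip_force: 0.0
```

```bash
cat >> k.py <<'E'
def st(n=4):
    A=Rp(np.load("p.npy")[3]); f=[];x=[]
    for i in range(n):
        o=robot.observe(); f.append(A.T@o["contact_force"]); x.append(A.T@(o["tool_pos"]-P(0,0,0))*1000); viewer.read_camera("scene")
    print("panel mm",np.mean(x,0).round(2),"F",np.mean(f,0).round(2),"sd",np.std(f,0).round(1),"t",o["time"])
E
python3 -c "
from k import *
st(); mv(.074,.06,.008,0,10)"
```

```text
panel mm [76.36 60.25 22.76] F [-0.09  0.3  -0.28] sd [0.3 0.4 0.5] t 4.2
d cm [-0.01 -0.03  1.5 ] dr [0.04 0.22 0.01] ikerr 0.0000 q [ 0.48  0.45  1.94 -0.01  0.31 -1.55] panel mm [76.4 60.3 22.8] F [ 0.16  0.24 -0.28] t 4.25
```

Call:
step_arm(
  increments=[
    {"delta_pos": [0.05, 0, 0.1], "dr": [0, 0.1, 0], "fingers": 1},
    {"delta_pos": [0.1, 0, 0.2], "dr": [0, 0.2, 0], "fingers": 1},
    {"delta_pos": [0.12, 0, 0.3], "dr": [0, 0.2, 0], "fingers": 1},
    {"delta_pos": [0.14, 0, 0.35], "dr": [0, 0.2, 0], "fingers": 1},
    {"delta_pos": [0.14, 0, 0.35], "dr": [0, 0.2, 0], "fingers": 1},
  ],
)

```text
time: 4.88
tool_pos: [0.4734, 0.3349, 0.0911]
tool_rot: [3.141, 0.438, -2.665]
contact_force: [-1.9, -0.2, 5.2]
opening: 0.0006
grip_force: 2.2
```

```bash
python3 -c "
from k import *
st()"
```

```text
panel mm [75.12 60.24 19.59] F [2.37 0.22 4.87] sd [0.5 0.3 0.3] t 5.025
```

Contact came with 4.9 N of force along the normal, so I'll go on gently.

Call:
step_arm(
  increments=[
    {"delta_pos": [-0.01, 0, 0.02], "dr": [0, 0, 0], "fingers": 1},
    {"delta_pos": [-0.01, 0, 0.03], "dr": [0, 0, 0], "fingers": 1},
    {"delta_pos": [-0.01, 0, 0.04], "dr": [0, 0, 0], "fingers": 1},
    {"delta_pos": [-0.01, 0, 0.05], "dr": [0, 0, 0], "fingers": 1},
    {"delta_pos": [-0.01, 0, 0.05], "dr": [0, 0, 0], "fingers": 1},
  ],
)

```text
time: 5.7
tool_pos: [0.4737, 0.335, 0.0907]
tool_rot: [3.141, 0.438, -2.665]
contact_force: [-0.3, -0.1, 5.4]
opening: 0.0003
grip_force: 2.6
```

```bash
python3 -c "
from k import *
st(3)"
```

```text
panel mm [75.12 60.24 19.14] F [ 2.45 -0.32  5.13] sd [0.3 0.4 0.4] t 5.8
```

Call:
step_arm(
  increments=[
    {"delta_pos": [-0.01, 0, 0.02], "dr": [0, 0, 0], "fingers": 1},
    {"delta_pos": [-0.01, 0, 0.04], "dr": [0, 0, 0], "fingers": 1},
    {"delta_pos": [-0.02, 0, 0.06], "dr": [0, 0, 0], "fingers": 1},
    {"delta_pos": [-0.02, 0, 0.08], "dr": [0, 0, 0], "fingers": 1},
    {"delta_pos": [-0.02, 0, 0.08], "dr": [0, 0, 0], "fingers": 1},
  ],
)

```text
time: 6.48
tool_pos: [0.4741, 0.3352, 0.0901]
tool_rot: [3.141, 0.438, -2.665]
contact_force: [-0.6, -0.6, 6.0]
opening: 0.0003
grip_force: 3.0
```

Run:
```python
from k import *
import cv2
st(3)
im=[cv2.cvtColor(viewer.read_camera(n),cv2.COLOR_RGB2BGR) for n in("scene","top")]
a=cv2.resize(im[0][150:250,210:310],None,fx=4,fy=4,interpolation=cv2.INTER_CUBIC);b=cv2.resize(im[1][150:250,190:290],None,fx=4,fy=4,interpolation=cv2.INTER_CUBIC)
cv2.imwrite("pics/m3.png",np.hstack([a,b]))
```

```text
panel mm [75.15 60.24 18.37] F [ 2.6  -0.22  5.57] sd [0.1 0.5 0.2] t 6.575
```

View pics/m3.png

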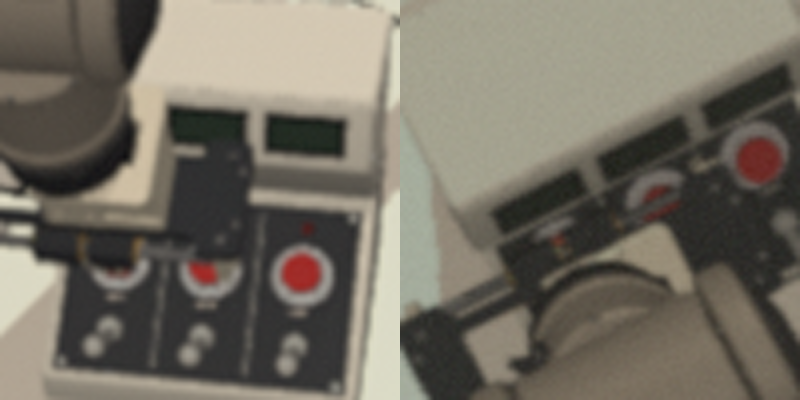

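Run:
```python
from k import *
X=R.from_euler('xyz',[3.14,.594,-2.672]);t=np.array([.4252,.312,.18])
for n,off,s,sh in(("scene",[200,120],3,0),("top",[170,120],3,390)):
  for l in([0,0,0],[0,.095,-.066],[0,-.095,-.066],[.0375,.095,-.066],[.0375,-.095,-.066],[-.0375,.095,-.066],[-.0375,-.095,-.066],[0,0,-.066]):
    print("m1",n,l,((proj(n,(t+X.apply(l))[None])[0]-off)*s+[sh,0]).round())
o=robot.observe();X=R.from_euler('xyz',o["tool_rot"]);t=o["tool_pos"]
for l in([0,0,0],[0,-.019,0],[0,-.095,-.066],[.0375,-.095,-.066],[-.0375,-.095,-.066],[-.0375,-.095,-.1]):
    print("m3",l,((proj("scene",(t+X.apply(l))[None])[0]-[210,150])*4).round(), ((proj("top",(t+X.apply(l))[None])[0]-[190,150])*4+[400,0]).round())
print(o["torque"],np.array(o["tool_pos"]))
```

```text
m1 scene [0, 0, 0] [ 88. 241.]
m1 scene [0, 0.095, -0.066] [-58. 203.]
m1 scene [0, -0.095, -0.066] [200. 226.]
m1 scene [0.0375, 0.095, -0.066] [-68. 252.]
m1 scene [0.0375, -0.095, -0.066] [193. 277.]
m1 scene [-0.0375, 0.095, -0.066] [-49. 155.]
m1 scene [-0.0375, -0.095, -0.066] [207. 177.]
m1 scene [0, 0, -0.066] [ 69. 214.]
m1 top [0, 0, 0] [599. 334.]
m1 top [0, 0.095, -0.066] [484. 439.]
m1 top [0, -0.095, -0.066] [749. 305.]
m1 top [0.0375, 0.095, -0.066] [510. 485.]
m1 top [0.0375, -0.095, -0.066] [770. 352.]
m1 top [-0.0375, 0.095, -0.066] [457. 392.]
m1 top [-0.0375, -0.095, -0.066] [727. 257.]
m1 top [0, 0, -0.066] [617. 372.]
m3 [0, 0, 0] [112. 258.] [572. 262.]
m3 [0, -0.019, 0] [141. 260.] [602. 247.]
m3 [0, -0.095, -0.066] [250. 227.] [744. 207.]
m3 [0.0375, -0.095, -0.066] [242. 285.] [774. 268.]
m3 [-0.0375, -0.095, -0.066] [258. 172.] [714. 145.]
m3 [-0.0375, -0.095, -0.1] [254. 146.] [726. 155.]
[ 0.11619995 -0.03814129 -0.0558221 ] [0.47405903 0.33521609 0.09009201]
```

Projection confirms the fingertips are on the left button at about (112,258) in the left half; the light nub at (225,268) is only the end of the gripper body. The force rises slowly, about 0.6 N/mm, so I'll keep going in small steps.

Call:
step_arm(
  increments=[
    {"delta_pos": [-0.01, 0, 0.02], "dr": [0, 0, 0], "fingers": 1},
    {"delta_pos": [-0.01, 0, 0.03], "dr": [0, 0, 0], "fingers": 1},
    {"delta_pos": [-0.01, 0, 0.04], "dr": [0, 0, 0], "fingers": 1},
    {"delta_pos": [-0.01, 0, 0.05], "dr": [0, 0, 0], "fingers": 1},
    {"delta_pos": [-0.01, 0, 0.06], "dr": [0, 0, 0], "fingers": 1},
  ],
)

```text
time: 7.35
tool_pos: [0.4743, 0.3354, 0.0896]
tool_rot: [3.141, 0.438, -2.665]
contact_force: [-0.7, -0.5, 6.9]
opening: 0.0003
grip_force: 3.1
```

```bash
python3 -c "
from k import *
st(3)"
```

```text
panel mm [75.16 60.25 17.78] F [ 2.58 -0.4   6.38] sd [0.5 0.2 0.5] t 7.45
```

Call:
step_arm(
  increments=[
    {"delta_pos": [-0.01, 0, 0.02], "dr": [0, 0, 0], "fingers": 1},
    {"delta_pos": [-0.01, 0, 0.03], "dr": [0, 0, 0], "fingers": 1},
    {"delta_pos": [-0.01, 0, 0.04], "dr": [0, 0, 0], "fingers": 1},
    {"delta_pos": [-0.01, 0, 0.05], "dr": [0, 0, 0], "fingers": 1},
    {"delta_pos": [-0.01, 0, 0.06], "dr": [0, 0, 0], "fingers": 1},
  ],
)

```text
time: 8.12
tool_pos: [0.4747, 0.3355, 0.0891]
tool_rot: [3.141, 0.438, -2.665]
contact_force: [-0.2, -0.9, 6.0]
opening: 0.0006
grip_force: 2.9
```

```bash
python3 -c "
from k import *
st(3)"
```

```text
panel mm [75.16 60.25 17.14] F [ 2.84 -0.16  5.57] sd [0.2 0.7 0.2] t 8.225
```

Call:
step_arm(
  increments=[
    {"delta_pos": [-0.01, 0, 0.02], "dr": [0, 0, 0], "fingers": 1},
    {"delta_pos": [-0.01, 0, 0.04], "dr": [0, 0, 0], "fingers": 1},
    {"delta_pos": [-0.02, 0, 0.06], "dr": [0, 0, 0], "fingers": 1},
    {"delta_pos": [-0.02, 0, 0.08], "dr": [0, 0, 0], "fingers": 1},
    {"delta_pos": [-0.02, 0, 0.1], "dr": [0, 0, 0], "fingers": 1},
  ],
)

```text
time: 8.9
tool_pos: [0.475, 0.3357, 0.0878]
tool_rot: [3.141, 0.437, -2.665]
contact_force: [-0.1, -0.6, 2.5]
opening: 0.0005
grip_force: 1.3
```

```bash
python3 -c "
from k import *
st(3)"
```

```text
panel mm [74.39 60.25 15.86] F [1.25 0.01 2.26] sd [0.2 0.4 0.6] t 9.0
```

The force has dropped from a peak of about 6.4 N to 2.3 N, so this is the good breaker weakening. I'll push on through the snap.

Call:
step_arm(
  increments=[
    {"delta_pos": [0, 0, 0.03], "dr": [0, 0, 0], "fingers": 1},
    {"delta_pos": [-0.01, 0, 0.06], "dr": [0, 0, 0], "fingers": 1},
    {"delta_pos": [-0.01, 0, 0.09], "dr": [0, 0, 0], "fingers": 1},
    {"delta_pos": [-0.02, 0, 0.12], "dr": [0, 0, 0], "fingers": 1},
    {"delta_pos": [-0.02, 0, 0.15], "dr": [0, 0, 0], "fingers": 1},
  ],
)

```text
time: 9.68
tool_pos: [0.4755, 0.3359, 0.0862]
tool_rot: [3.141, 0.436, -2.665]
contact_force: [-0.4, -0.4, 0.2]
opening: 0.0005
grip_force: 0.0
```

```bash
python3 -c "
from k import *
st(3)"
```

```text
panel mm [74.24 60.24 14.31] F [-0.16 -0.13 -0.01] sd [0.1 0.4 0.5] t 9.775
```

Contact vanished as the button snapped in. I'll retract along the normal, then check.

Call:
step_arm(
  increments=[
    {"delta_pos": [0.1, 0, -0.5], "dr": [0, 0, 0], "fingers": 1},
    {"delta_pos": [0.3, 0, -1.5], "dr": [0, 0, 0], "fingers": 1},
    {"delta_pos": [0.6, 0, -3], "dr": [0, 0, 0], "fingers": 1},
    {"delta_pos": [1, 0, -5], "dr": [0, 2, 0], "fingers": 1},
    {"delta_pos": [1.5, 0, -6], "dr": [0, 6, 0], "fingers": 1},
  ],
)

```text
time: 10.45
tool_pos: [0.4397, 0.3176, 0.1361]
tool_rot: [3.141, 0.331, -2.665]
contact_force: [0.6, 0.3, -0.6]
opening: 0.0003
grip_force: 0.0
```

Run:
```python
from k import *
q0=robot.observe()["qpos"]
for ay in(16,20,24,28):
    print(ay,["%.3f/%.2f"%(lambda r:(r[1],r[0][4]))(ik(P(u,.06,w),ori(0,ay),q0)) for u,w in((-.035,.08),(-.025,.03),(.025,.03))])
mv(-.03,.06,.085,0,24)
```

```text
16 ['0.000/0.33', '0.013/0.29', '0.000/0.40']
20 ['0.000/0.44', '0.000/0.38', '0.000/0.51']
24 ['0.000/0.55', '0.000/0.49', '0.000/0.62']
28 ['0.000/0.65', '0.000/0.60', '0.000/0.73']
d cm [ 9.79 -0.03  2.1 ] dr [0.04 7.96 0.03] ikerr 0.0000 q [ 0.49  0.33  2.05 -0.    0.57 -1.56] panel mm [69.9 60.3 78.1] F [ 0.26 -0.03 -0.86] t 10.45
```

Call:
step_arm(
  increments=[
    {"delta_pos": [2, 0, 0], "dr": [0, 2, 0], "fingers": 1},
    {"delta_pos": [5, 0, 0.7], "dr": [0, 4, 0], "fingers": 1},
    {"delta_pos": [8, 0, 1.5], "dr": [0, 6, 0], "fingers": 1},
    {"delta_pos": [9.8, 0, 2.1], "dr": [0, 8, 0], "fingers": 1},
    {"delta_pos": [9.8, 0, 2.1], "dr": [0, 8, 0], "fingers": 1},
  ],
)

```text
time: 11.08
tool_pos: [0.3637, 0.2783, 0.0819]
tool_rot: [3.141, 0.19, -2.665]
contact_force: [0.2, -0.2, -0.0]
opening: 0.0001
grip_force: 0.0
```

Run:
```python
from k import *
import cv2
mv(-.028,.06,.032,0,24)
im=[cv2.cvtColor(viewer.read_camera(n),cv2.COLOR_RGB2BGR) for n in("scene","top")]
a=cv2.resize(im[0][150:250,210:310],None,fx=4,fy=4,interpolation=cv2.INTER_CUBIC);b=cv2.resize(im[1][150:250,190:290],None,fx=4,fy=4,interpolation=cv2.INTER_CUBIC)
cv2.imwrite("pics/m4.png",np.hstack([a,b]))
```

```text
d cm [-2.38 -0.03  4.51] dr [ 0.03 -0.11  0.02] ikerr 0.0000 q [ 0.49  0.45  2.01 -0.    0.49 -1.56] panel mm [-31.2  60.2  82.9] F [ 0.02 -0.27 -0.04] t 11.075
```

View pics/m4.png

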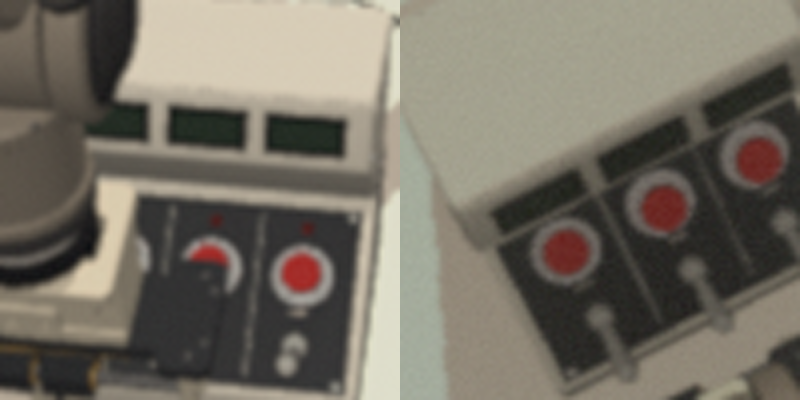

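In the top half the left button at (566,252) now sits centred in its ring, so it is in, while the other two still stand out. All three toggles are still off. Next I'll lower in front of the left toggle.

Call:
step_arm(
  increments=[
    {"delta_pos": [-0.6, 0, 1.5], "dr": [0, 0, 0], "fingers": 1},
    {"delta_pos": [-1.3, 0, 3], "dr": [0, 0, 0], "fingers": 1},
    {"delta_pos": [-2.1, 0, 4.2], "dr": [0, 0, 0], "fingers": 1},
    {"delta_pos": [-2.4, 0, 4.5], "dr": [0, 0, 0], "fingers": 1},
    {"delta_pos": [-2.4, 0, 4.5], "dr": [0, 0, 0], "fingers": 1},
  ],
)

```text
time: 11.8
tool_pos: [0.3934, 0.2936, 0.0431]
tool_rot: [3.141, 0.192, -2.665]
contact_force: [-0.6, -0.6, -0.2]
opening: 0.0004
grip_force: 0.0
```

Run:
```python
from k import *
st(2)
mv(-.005,.06,.032,0,24)
mv(.02,.06,.032,0,24)
```

```text
panel mm [-26.17  60.24  32.03] F [-0.85  0.06  0.19] sd [0.  0.3 0.1] t 11.85
d cm [-1.95 -0.03 -0.84] dr [0.03 0.02 0.02] ikerr 0.0000 q [ 0.48  0.45  1.95 -0.    0.55 -1.56] panel mm [-26.3  60.3  32.3] F [-1.4  -0.36 -0.14] t 11.9
d cm [-4.24 -0.03 -1.86] dr [0.03 0.02 0.02] ikerr 0.0000 q [ 0.48  0.45  1.89 -0.    0.61 -1.56] panel mm [-26.3  60.3  32.3] F [-1.4  -0.36 -0.14] t 11.9
```

Call:
step_arm(
  increments=[
    {"delta_pos": [-0.6, 0, -0.25], "dr": [0, 0, 0], "fingers": 1},
    {"delta_pos": [-1.2, 0, -0.5], "dr": [0, 0, 0], "fingers": 1},
    {"delta_pos": [-1.8, 0, -0.8], "dr": [0, 0, 0], "fingers": 1},
    {"delta_pos": [-2.4, 0, -1.05], "dr": [0, 0, 0], "fingers": 1},
    {"delta_pos": [-3, 0, -1.3], "dr": [0, 0, 0], "fingers": 1},
  ],
)

```text
time: 12.52
tool_pos: [0.4138, 0.304, 0.0606]
tool_rot: [3.142, 0.183, -2.665]
contact_force: [-5.5, -4.7, 2.8]
opening: 0.0002
grip_force: 3.0
```

Run:
```python
from k import *
st(2)
mv(.02,.06,.032,0,24)
```

```text
panel mm [ 4.17 60.1  32.77] F [-1.65 -1.18  3.42] sd [2.5 0.5 2.9] t 12.575
d cm [-1.2  -0.01 -0.54] dr [0.02 0.02 0.02] ikerr 0.0000 q [ 0.48  0.45  1.89 -0.    0.61 -1.56] panel mm [ 6.8 60.1 31.9] F [-0.47  0.85 -0.41] t 12.625
```

Call:
step_arm(
  increments=[
    {"delta_pos": [-0.3, 0, -0.15], "dr": [0, 0, 0], "fingers": 1},
    {"delta_pos": [-0.6, 0, -0.3], "dr": [0, 0, 0], "fingers": 1},
    {"delta_pos": [-0.9, 0, -0.4], "dr": [0, 0, 0], "fingers": 1},
    {"delta_pos": [-0.9, 0, -0.4], "dr": [0, 0, 0], "fingers": 1},
    {"delta_pos": [0.5, 0, 0.2], "dr": [0, 0, 0], "fingers": 1},
  ],
)

```text
time: 13.25
tool_pos: [0.4141, 0.3042, 0.059]
tool_rot: [3.141, 0.194, -2.665]
contact_force: [0.2, -0.4, -0.1]
opening: 0.0006
grip_force: 0.0
```

Run:
```python
from k import *
st(1)
mv(-.035,.06,.04,0,24)
mv(-.05,.06,.12,0,24)
```

```text
panel mm [ 2.03 60.19 31.66] F [-0.11 -0.45 -0.05] sd [0. 0. 0.] t 13.25
d cm [ 3.35 -0.03  0.65] dr [ 0.03 -0.19  0.02] ikerr 0.0000 q [ 0.49  0.43  2.04 -0.    0.48 -1.56] panel mm [-1.8 60.3 32.2] F [-2.69  0.42  0.72] t 13.3
d cm [ 7.99 -0.02 -6.04] dr [ 0.03 -0.19  0.02] ikerr 0.0000 q [ 0.49  0.24  2.12 -0.    0.59 -1.56] panel mm [-1.8 60.3 32.2] F [-2.69  0.42  0.72] t 13.3
```

Call:
step_arm(
  increments=[
    {"delta_pos": [1.5, 0, 0.3], "dr": [0, 0, 0], "fingers": 1},
    {"delta_pos": [3.3, 0, 0], "dr": [0, 0, 0], "fingers": 1},
    {"delta_pos": [5, 0, -2], "dr": [0, 0, 0], "fingers": 1},
    {"delta_pos": [7, 0, -5], "dr": [0, 0, 0], "fingers": 1},
    {"delta_pos": [8, 0, -7], "dr": [0, 0, 0], "fingers": 1},
  ],
)

```text
time: 13.92
tool_pos: [0.3306, 0.2612, 0.1128]
tool_rot: [3.141, 0.192, -2.665]
contact_force: [1.0, -0.1, 0.9]
opening: 0.0005
grip_force: 0.0
```

Run:
```python
from k import *
import cv2
st(2)
im=[cv2.cvtColor(viewer.read_camera(n),cv2.COLOR_RGB2BGR) for n in("scene","top")]
b=cv2.resize(im[1][150:260,150:350],None,fx=4,fy=4,interpolation=cv2.INTER_CUBIC)
cv2.imwrite("pics/m5.png",b)
```

```text
panel mm [-43.77  60.29 130.3 ] F [1.02 0.02 0.59] sd [0.2 0.6 0.4] t 13.975
```

View pics/m5.png

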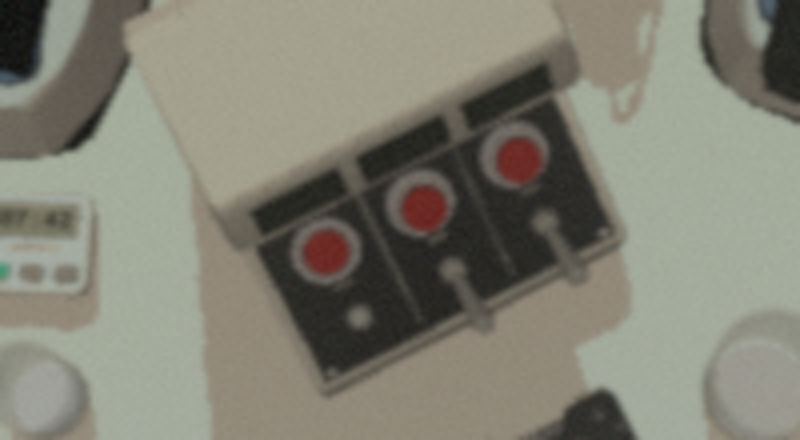

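The left toggle now shows end-on at (360,317), so it is on, and the left button is in. The other two channels are off and out, and the surroundings are undisturbed.

```bash
python3 -c "
from cell import robot
print(robot.hand_in())"
```

```text
the job is handed in; nothing more can be done
None
```

The left breaker was the good one: its button snapped in and stayed (peak about 7 N, pressed about 10° off square because of a wrist limit), its toggle is on, the other two channels are off, and I handed in at about 14 s; no verdict came back.

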